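Clamp a paint tin on the bench shaker to the click

ROBOT

A 6-joint arm with a two-finger parallel gripper is mounted at the origin on the work surface. World frame = base frame: x ahead of the robot, y to its left, z up, the work surface at z = 0. Lengths are in m, angles in rad, forces in N, time in s.
With the tool pointing down it reaches from about 0.35 to 0.975 m from the base axis. Payload 4.9 kg.
Tool frame: the origin (TCP) lies midway between the tips of the shut fingers; the grasp point (between the pads) lies 19 mm behind it; z points along the fingers, y is the line along which they close (so a half turn about z gives the same grasp; the last joint's range is limited). The gripper opens to 85 mm and grips with 20 to 120 N. Pads are 22 mm wide; open, the fingers measure 114 mm over their backs; the gripper's body (76 mm by 85 mm) begins 54 mm behind the grasp point. The pads swing forward as they close: fully open they stand 13 mm farther back than shut.
Start: joints at [-1.428, 0.053, 1.613, -0, 1.476, -0.119], TCP at [0.162, -0.604, 0.231] pointing down, gripper open.
Joint ranges: [-3.01, 3.01], [-1.01, 2.22], [0.06, 2.58], [-1.02, 4.17], [0.09, 2.62], [-3.14, 3.14]. Speed limits (rad/s): [2.57, 2.57, 3.14, 3.14, 3.14, 3.14].

INTERFACE

Orientations are given as a rotation vector (axis times angle).
In Python, from station import ctrl gives the robot as it stands. The module is installed in compiled form; this text tells all that it offers.
- The arm moves only by the shell command python3 -m handwheel 'ROWS' [OPENING] [FORCE]. ROWS is JSON, a list of rows, each a list of 2 entries, a list of its own where there are three numbers: the shift along the tool's x, y, z in cm, then the turn, a rotation vector about the tool's x, y, z in rad. In form: [[[tx, ty, tz], [ax, ay, az]], ...]. A call has 1 to 5 rows; each row is the pose to reach, as a shift and turn from the pose commanded when the call began, along the tool's axes at that moment; what a row does not reach only later rows make up. A row lasts 1/8 s, in which the tool goes at most 62.5 mm and 10.7 degrees, less where a joint would pass 70% of its speed; a pose out of reach is approached as far as the arm can. A call with a gripper value outside its range is refused whole. OPENING is the gripper's target within -1 to 1 (shut at 1, half-way at 0, fully open at -1), set as the call begins (- or left out, the last holds). The fingers move at their own pace and stop on an object; FORCE is the grip in N (left out, the last holds). Time passes only in rows, so rows that repeat a pose let the fingers close. It gives the time, the measured TCP pose, the force, the opening and the grip force at its end, in the units of the state.
- ctrl.get_obs(): the state, without advancing time (a new reading comes with each control period).
- ctrl.get_image(name): name is "scene" or "top"; returns the picture (400x640x3 uint8, blue, green, red); there is no depth.
- ctrl.calibration(name): a dict with "fx", "fy", "cx", "cy" (pixels), "R" (3x3) and "t" (3): a world point X has camera coordinates R X + t. Camera axes: x right, y down, z forward; pixel columns grow to the right and rows downward; lengths in m; the calibration is good to about 2 mm. A picture is of the moment at which its call begins. calibration takes no time and is no camera call.
- ctrl.finish_job(): hands the job in; it is judged then, once.
Trained networks look in the newest picture that a camera, given by its name, has taken for a name from the list of things; names that differ only in an ending like _2 or _b are one class to them, and where a whole thing is asked for, a point or a joint stands for the part that bears it (a point fixed in the world has none). Each returns a list of dicts, best first, with "score" (0 to 1); they miss things now and then, are a little off and sometimes report something else, mostly with a low value. They report only what shows in the picture. A call takes as long as a camera call.
- ctrl.look_for(camera, query): "position" ([column, row] in pixels, amid what is visible of it).
- ctrl.landmark_of(camera, query): "position" ([column, row] in pixels: a listed point, or the origin of a listed thing).
The state is a dict: "t": time; "q": joint angles; "dq": joint speeds; "effort": joint torques, N m; "tool_pos": TCP position; "tool_rot": TCP orientation; "contact_force": force on the tool from outside, world axes, zero at the start; "wrist_torque": the same for the moment, N m; "opening": finger opening in m; "grip_force": force on a finger pad.
Only numpy, scipy, OpenCV 4.12 (cv2) and the standard library are available. Lean on these libraries where they do the work, as an engineer would, in place of code of your own. Each camera call takes 0.05 s, during which the arm holds its last target. There are 200 camera calls.

TASK

Stand the blue-lidded tin gently in the cradle of orange rollers of the bench shaker. Then tighten the shaker's black clamp knob clockwise until its slip clutch clicks once, stop there before a second click, and let go, leaving the tin clamped upright. Do not disturb the other tins, bottles and the cup.

Things in the scene. Friction and masses are not known exactly. Their poses are not given: they have to be found in the camera images.
- tin: The tin to clamp: a round paint tin with a blue lid and blue band, 58 mm diameter, 50 mm tall, about 0.25 kg, loose on the bench; origin at the centre of its underside, z up.
- tin_orange: Bystander: the same tin with an orange lid and band (58 mm diameter, 50 mm tall). Origin at the centre of its underside.
- tin_grey: Bystander: the same tin with a grey lid and band (58 mm diameter, 50 mm tall). Origin at the centre of its underside.
- tinter: Bystander: white tinter bottle with a red label and blue cap, 40 mm diameter, 120 mm tall. Origin at the centre of its underside.
- mix_cup: Bystander: clear plastic mixing cup, 72 mm across the rim, 85 mm tall. Origin at the centre of its underside.
- jug: Bystander: blue bottle with a red cap, 100 mm diameter, 200 mm tall. Origin at the centre of its underside.
- shaker: Bench shaker, fixed: white housing 160 (its x) by 200 mm (its y), dark platform 60 mm above the bench. Origin: centre of its underside, z up. In its frame the knob's axis is at (0, +31 mm), the seat at (0, -34 mm); the cradle beyond the seat opens towards the knob. Fingers closing along its x on a tin at the seat clear rollers and knob if the tips stay 20 mm above the platform.
- seat (a point): Point on the platform (60 mm above the bench): mean place of the clamped tin's underside centre. The cradle is two orange upright rollers (16 mm across, 22 mm high, 26 mm either side along the shaker's x and 26 mm beyond), set up to 2 mm either way along the shaker's y, on a rubber bed (15 N/mm). The disc leaves 6 to 9 mm: set the tin down 3 to 4 mm towards the knob; the disc pushes it home.
- clamp_disc: Eccentric clamp disc with a steel ring 72 mm across, 22 mm high, a red dot and a blue plunger housing. Origin on the knob's axis at platform height; x axis from the knob's axis through the disc's centre (10 mm off) to the red dot. Turns clockwise (from above) with the knob, meets the tin after 0.4 to 1.2 rad. Let go, it springs back up to 0.2 rad with the knob and friction holds it (7 N): normal.
- clamp_knob: Black round knob, 40 mm across, grip 66 to 94 mm above the platform, yellow line on top. Origin on its axis at platform height; x axis = yellow line, along the disc's x axis until the clutch slips. Clockwise it drives the disc with 0.07 to 0.1 N m; once at the tin, the torque climbs some 0.2 N m over 0.3 to 0.4 rad, then disc stops and knob slips. At pauses it reads about 0.1 lower.
- clutch (a point): On the knob's axis at the brass 21-tooth clutch wheel (58 mm across, 28 to 40 mm above the platform). One click = one tooth = 0.30 rad of knob against disc: the torque is highest as the slip begins, falls by 0.06 N m or more as the sprung plunger passes the crest (0.15 rad), and is low when it lies in the next gap (0.30 rad). Going on, it climbs again; the second crest is at 0.45 rad.
- knob_grip (a point): On the knob's axis, 84 mm above the platform (144 mm above the bench): the height at which to grip the knob from above, fingers in any direction, with 20 to 30 N. The tin's lid is only 50 mm above the platform, so fingertips 19 mm below this point pass over it. A grasp may be renewed: the clamp stays where it is left.

How it is judged:
By the outcome, as a careful person would: the job done as asked, in the order asked, and still so for the second after the job is handed in, with the robot touching nothing.
It also fails if it takes over 72 s, if anything falls off the work surface, if the arm or the gripper's body presses on something with over 40 N, if the wrist force passes 120 N, or if a joint passes its speed limit or range.

## Working session

There is one attempt and no reset: what is moved stays moved. The work goes in short steps, Python scripts to look and compute and a shell command to move; the robot and the scene stay as the last step left them, time stands still between calls to the robot, and variables do not carry over. Pictures are saved under pics/ and viewed, at most 10 in all, crops included, and the job is handed in when it is done.

```bash
mkdir -p pics
cat > h.py <<'E'
import numpy as np, cv2
from station import ctrl
from scipy.spatial.transform import Rotation as Rn
def ray(cam,px):
    c=ctrl.calibration(cam);R=np.array(c["R"]);t=np.array(c["t"])
    d=R.T@np.array([(px[0]-c["cx"])/c["fx"],(px[1]-c["cy"])/c["fy"],1]);return -R.T@t,d
def atz(cam,px,z):
    o,d=ray(cam,px);return o+d*(z-o[2])/d[2]
def proj(cam,X):
    c=ctrl.calibration(cam);p=np.array(c["R"])@np.array(X)+c["t"];return np.array([c["fx"]*p[0]/p[2]+c["cx"],c["fy"]*p[1]/p[2]+c["cy"]])
def totool(d):
    o=ctrl.get_obs();return Rn.from_rotvec(o["tool_rot"]).inv().apply(d)
E
python3 - <<'E'
from h import *
for c in("scene","top"):
    cv2.imwrite(f"pics/{c}0.png",ctrl.get_image(c)); k=ctrl.calibration(c);print(c,ray(c,(320,200)),k["fx"])
    for q,z in(("tin",0),("shaker",0),("seat",.06),("clamp_disc",.06),("clamp_knob",.06),("knob_grip",.144),("clutch",.094)):
        for r in ctrl.landmark_of(c,q)[:2]: print(c,q,np.round(r["position"],1),round(r["score"],2),np.round(atz(c,r["position"],z),4))
o=ctrl.get_obs();print({k:np.round(v,3) for k,v in o.items()}); print(Rn.from_rotvec(o["tool_rot"]).as_matrix().round(3))
E
```

```text
scene (array([1.41468043, 0.12011199, 0.90178354]), array([-0.70665509, -0.01829325, -0.70776631])) 454.96522792698477
scene tin [222.9 173.7] 0.82 [ 0.4279 -0.196   0.    ]
scene shaker [311.1 211.4] 0.9 [0.5602 0.0749 0.    ]
scene seat [299.8 196.2] 0.65 [0.5644 0.0445 0.06  ]
scene clamp_disc [325.8 194.3] 0.79 [0.5517 0.1125 0.06  ]
scene clamp_knob [324.4 199.1] 0.82 [0.5699 0.1097 0.06  ]
scene clamp_knob [188.7 262.9] 0.66 [ 0.8018 -0.1902  0.06  ]
scene knob_grip [325.3 170.2] 0.89 [0.5511 0.1081 0.144 ]
scene knob_grip [458.7 220.8] 0.65 [0.6988 0.4167 0.144 ]
top (array([0.5607887 , 0.07170609, 1.04553827]), array([ 0.03491653, -0.02848869, -0.99908902])) 366.57708525599156
top shaker [308.6 212.2] 0.88 [0.5631 0.075  0.    ]
top seat [323.6 211.2] 0.89 [0.5649 0.0345 0.06  ]
top clamp_disc [293.6 214.7] 0.57 [0.5571 0.1151 0.06  ]
top clamp_knob [293.1 208.1] 0.92 [0.5748 0.1162 0.06  ]
top knob_grip [295.3 211.3] 0.94 [0.5656 0.1071 0.144 ]
top clutch [295.4 213.8] 0.74 [0.5594 0.1089 0.094 ]
{'t': np.float64(0.8), 'q': array([-1.428,  0.053,  1.613,  0.   ,  1.476, -0.119]), 'dq': array([ 0.   ,  0.001,  0.001,  0.   , -0.002,  0.001]), 'effort': array([ 2.0000e-03, -3.9364e+01, -3.7044e+01,  0.0000e+00,  0.0000e+00,
       -0.0000e+00]), 'tool_pos': array([ 0.162, -0.604,  0.231]), 'tool_rot': array([3.115, 0.41 , 0.   ]), 'contact_force': array([-0.715, -0.316, -0.141]), 'wrist_torque': array([ 0.019, -0.029,  0.065]), 'grip_force': np.float64(0.0), 'opening': np.float64(0.086)}
[[ 0.966  0.259  0.   ]
 [ 0.259 -0.966 -0.   ]
 [ 0.     0.    -1.   ]]
```

Run:
```python
import cv2,numpy as np
a=cv2.imread("pics/scene0.png");b=cv2.imread("pics/top0.png")
cv2.imwrite("pics/s1.png",cv2.resize(a,(800,500)))
cv2.imwrite("pics/t1.png",cv2.resize(b,(800,500)))
```

```text
(no output)
```

View pics/s1.png

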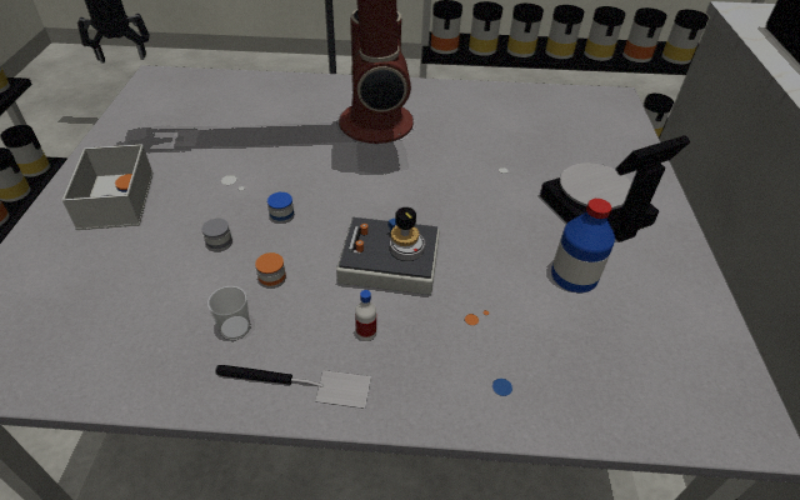

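View pics/t1.png

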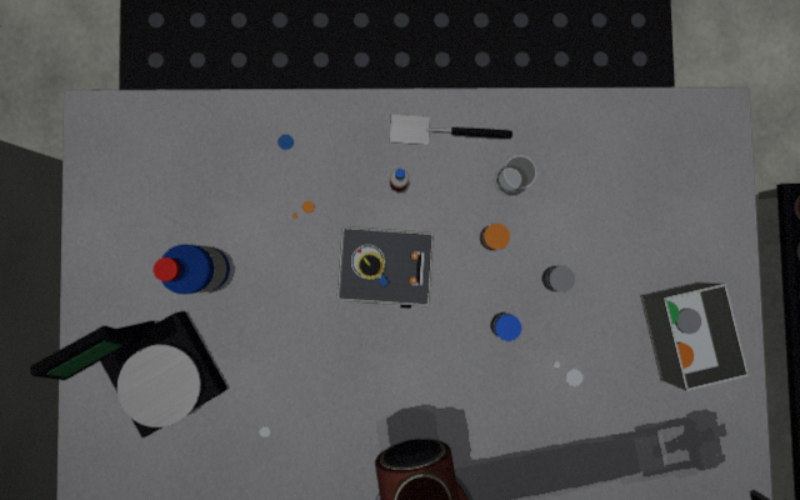

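The scene picture shows the blue tin at about (281,206) of 800 px. The top picture shows it at (508,327), with the grey and orange tins at (560,279) and (497,237). The rollers are at (416,257) and (416,282), and the knob is at (370,263) with its yellow line pointing up and left.

```bash
cat >> h.py <<'E'
def blob(im,lo,hi,box):
    h=cv2.cvtColor(im,cv2.COLOR_BGR2HSV);m=cv2.inRange(h,lo,hi);k=np.zeros_like(m);x0,y0,x1,y1=box;k[y0:y1,x0:x1]=m[y0:y1,x0:x1]
    n,l,s,c=cv2.connectedComponentsWithStats(k);return [(c[i].round(1).tolist(),int(s[i,4]),s[i,:4].tolist()) for i in range(1,n) if s[i,4]>8]
E
python3 - <<'E'
from h import *
a=cv2.imread("pics/scene0.png");b=cv2.imread("pics/top0.png")
for r in blob(b,(100,120,60),(130,255,255),(385,240,425,280)): print("tin top",r,atz("top",r[0],.05))
for r in blob(a,(100,120,60),(130,255,255),(205,145,245,185)): print("tin scene",r,atz("scene",r[0],.05))
for r in blob(b,(3,120,80),(20,255,255),(322,190,345,235)): print("roller top",r,atz("top",r[0],.082))
for r in blob(a,(3,120,80),(20,255,255),(270,170,300,210)): print("roller scene",r,atz("scene",r[0],.072))
for r in blob(b,(22,100,80),(35,255,255),(275,190,320,230)): print("yellow top",r,atz("top",r[0],.154))
for r in blob(b,(165,100,60),(180,255,255),(275,190,320,230)): print("red top",r,atz("top",r[0],.082))
for r in blob(b,(0,0,0),(180,255,60),(268,175,350,250)): print("dark",r)
h=cv2.cvtColor(b,cv2.COLOR_BGR2GRAY)
m=((h<75)).astype(np.uint8);k=np.zeros_like(m);k[178:248,266:352]=m[178:248,266:352]
k=cv2.morphologyEx(k,cv2.MORPH_CLOSE,np.ones((9,9)))
cs=max(cv2.findContours(k,0,1)[0],key=cv2.contourArea);rr=cv2.minAreaRect(cs);print(rr);bx=cv2.boxPoints(rr);print([atz("top",p,.06)[:2].round(4) for p in bx])
cv2.imwrite("pics/c2.png",np.hstack([cv2.resize(b[175:245,265:350],None,fx=5,fy=5,interpolation=2),cv2.resize(a[155:225,255:335],None,fx=4.6,fy=5,interpolation=2)]))
for q in("knob_grip",): print(ctrl.look_for("top","clamp_knob")[:1],ctrl.landmark_of("scene","tin_orange")[:1])
E
```

```text
tin top ([406.1, 261.7], 352, [396, 251, 21, 22]) [ 0.42383263 -0.18756241  0.05      ]
tin scene ([223.3, 159.9], 206, [214, 154, 20, 13]) [ 0.42353618 -0.18950474  0.05      ]
roller top ([331.1, 204.6], 22, [329, 202, 6, 6]) [0.58184331 0.01523292 0.082     ]
roller top ([329.6, 223.7], 21, [327, 221, 6, 6]) [0.53179405 0.02016795 0.082     ]
roller scene ([290.8, 180.6], 20, [288, 179, 7, 4]) [0.5190238  0.01640045 0.072     ]
roller scene ([287.3, 194.0], 21, [284, 192, 7, 5]) [0.57109519 0.0124195  0.072     ]
yellow top ([296.4, 212.0], 134, [286, 202, 22, 22]) [0.56382876 0.10406731 0.154     ]
dark ([310.7, 215.0], 2060, [272, 184, 73, 59])
dark ([306.7, 199.3], 9, [305, 197, 4, 5])
dark ([295.9, 212.3], 182, [288, 204, 16, 17])
dark ([324.2, 244.5], 17, [320, 244, 9, 2])
((308.0710754394531, 215.00509643554688), (70.24958801269531, 59.56253433227539), 4.085616588592529)
[array([0.485 , 0.1765]), array([0.6436, 0.1632]), array([ 0.627 , -0.0252]), array([ 0.4677, -0.0103])]
[{'position': [295.8, 210.4], 'score': 0.58}] [{'position': [221.3, 223.2], 'score': 0.94}]
```

View pics/c2.png

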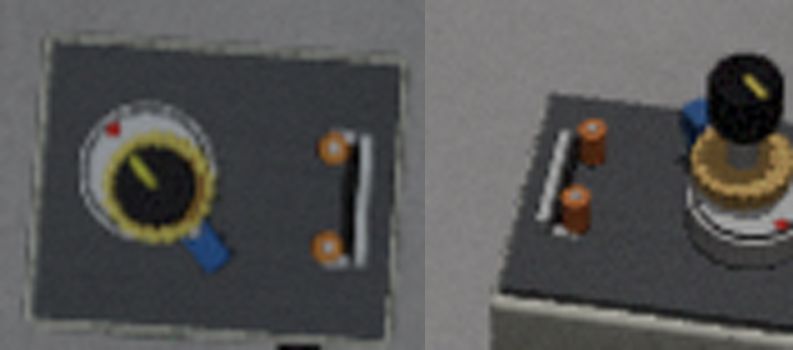

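```bash
python3 -m handwheel '[[[4.5,-4.15,0],[0,0,-0.18]],[[9,-8.3,0],[0,0,-0.36]],[[13.5,-12.5,0],[0,0,-0.54]],[[18,-16.6,0],[0,0,-0.72]],[[22.5,-20.8,0],[0,0,-0.9]]]' -1 40
cat >> h.py <<'E'
def go(p,yaw):
    o=ctrl.get_obs();R=Rn.from_rotvec(o["tool_rot"]);x=R.as_matrix()[:,0];y=np.arctan2(x[1],x[0])
    print("pos",np.round(o["tool_pos"],4),"yaw",y.round(3),"q6",round(o["q"][5],3),"SHIFT cm",(100*R.inv().apply(np.array(p)-o["tool_pos"])).round(2),"az",round((y-yaw+np.pi)%(2*np.pi)-np.pi,3))
E
python3 -c "
from h import *
go([.4237,-.1885,.12],1.481)"
```

```text
t: 1.52
tool_pos: [0.326, -0.3429, 0.2316]
tool_rot: [2.621, 1.731, 0.0]
contact_force: [0.9, 0.5, -0.3]
opening: 0.0854
grip_force: 0.0
pos [ 0.326  -0.3429  0.2316] yaw 1.167 q6 -0.565 SHIFT cm [18.04  2.91 11.15] az -0.314
```

```bash
python3 -m handwheel '[[[4.5,0.7,2.8],[0,0,-0.08]],[[9,1.4,5.5],[0,0,-0.16]],[[13.5,2.2,8.3],[0,0,-0.24]],[[18,2.9,11.1],[0,0,-0.31]],[[18,2.9,11.1],[0,0,-0.31]]]'
python3 - <<'E'
from h import *
go([.4237,-.1885,.024],1.481)
a=ctrl.get_image("scene");b=ctrl.get_image("top")
cv2.imwrite("pics/p3.png",np.hstack([cv2.resize(a[110:200,170:270],(400,360)),cv2.resize(b[210:300,355:455],(400,360))]))
print(proj("scene",[.4237,-.1885,.05]),proj("top",[.4237,-.1885,.05]))
E
```

```text
t: 2.15
tool_pos: [0.4227, -0.1877, 0.1176]
tool_rot: [-2.32, -2.111, 0.002]
contact_force: [0.2, -0.3, 1.1]
opening: 0.0855
grip_force: 0.0
pos [ 0.4227 -0.1877  0.1176] yaw 1.476 q6 -0.485 SHIFT cm [-0.09  0.15  9.36] az -0.005
[223.63225079 159.95524981] [406.44367024 261.74123789]
```

View pics/p3.png

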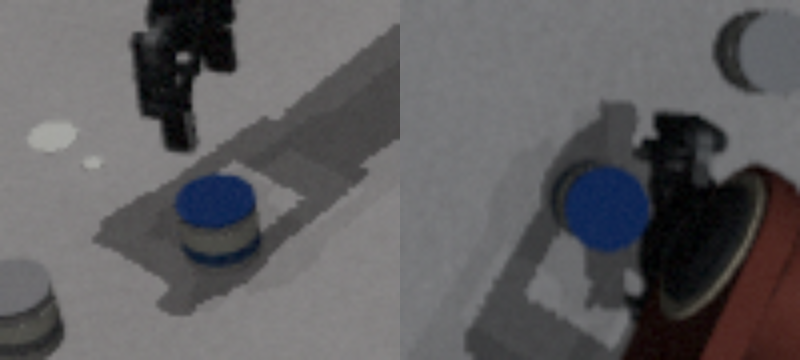

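The close look shows the blue tin undisturbed, with its lid at scene (223.6,160) and top (406,262). The open gripper is above it, with the front fingertip at about scene (215,147).

Run:
```python
from h import *
o=ctrl.get_obs();R=Rn.from_rotvec(o["tool_rot"]).as_matrix();print(R.round(3))
for s in(-1,1):
  X=o["tool_pos"]+R@[0,s*.05,-.013];print(X.round(3),proj("scene",X).round(1))
```

```text
[[ 0.098  0.995 -0.   ]
 [ 0.995 -0.098 -0.   ]
 [-0.    -0.    -1.   ]]
[ 0.374 -0.186  0.133] [224.5 126.1]
[ 0.473 -0.196  0.133] [213.4 147.8]
```

```bash
python3 -m handwheel '[[[-0.1,0.1,3],[0,0,0]],[[-0.1,0.1,6],[0,0,0]],[[-0.1,0.1,8],[0,0,0]],[[-0.1,0.1,9.2],[0,0,0]],[[-0.1,0.1,9.2],[0,0,0]]]' && python3 -m handwheel '[[[0,0,0],[0,0,0]],[[0,0,0],[0,0,0]],[[0,0,0],[0,0,0]],[[0,0,0],[0,0,0]],[[0,0,0],[0,0,0]]]' 1 40; python3 -c "
from h import *
go([.4237,-.1885,.024],1.481)"
```

```text
t: 2.88
tool_pos: [0.4241, -0.1928, 0.0284]
tool_rot: [-2.33, -2.107, 0.0]
contact_force: [-0.3, 0.6, -0.6]
opening: 0.0852
grip_force: 0.0
t: 3.5
tool_pos: [0.4252, -0.1928, 0.0299]
tool_rot: [2.327, 2.108, -0.0]
contact_force: [-1.5, 0.1, 6.0]
opening: 0.0562
grip_force: 43.4
pos [ 0.4252 -0.1928  0.0299] yaw 1.472 q6 -0.486 SHIFT cm [ 0.41 -0.19  0.59] az -0.009
```

```bash
python3 -m handwheel '[[[0,0,-2],[0,0,0]],[[0,0,-5],[0,0,0]],[[0,0,-9],[0,0,0]],[[0,0,-12],[0,0,0]],[[0,0,-12],[0,0,0]]]'
python3 - <<'E'
from h import *
o=ctrl.get_obs();go([.4237,-.1885,.15],1.481);p=o["tool_pos"]
a=ctrl.get_image("scene");b=ctrl.get_image("top")
print(blob(a,(100,120,60),(130,255,255),(180,60,290,200)),blob(b,(100,120,60),(130,255,255),(370,220,470,300)))
for n,z in(("top",p[2]+.02),("bot",p[2]-.030)): print(n,proj("scene",[p[0],p[1],z]),proj("top",[p[0],p[1],z]))
cv2.imwrite("pics/p4.png",np.hstack([cv2.resize(a[70:160,170:270],(400,360)),cv2.resize(b[210:300,365:465],(400,360))]))
E
```

```text
t: 4.12
tool_pos: [0.4259, -0.1929, 0.1509]
tool_rot: [2.324, 2.105, 0.003]
contact_force: [0.6, 0.2, -3.3]
opening: 0.0563
grip_force: 43.8
pos [ 0.4259 -0.1929  0.1509] yaw 1.472 q6 -0.486 SHIFT cm [ 0.41 -0.27  0.08] az -0.009
[([221.3, 125.7], 128, [216, 120, 13, 13])] [([414.8, 267.1], 245, [408, 256, 15, 24])]
top [216.41997655 126.01277437] [421.55854106 267.47654172]
bot [218.80868078 140.787301  ] [415.52890371 264.53856997]
```

View pics/p4.png

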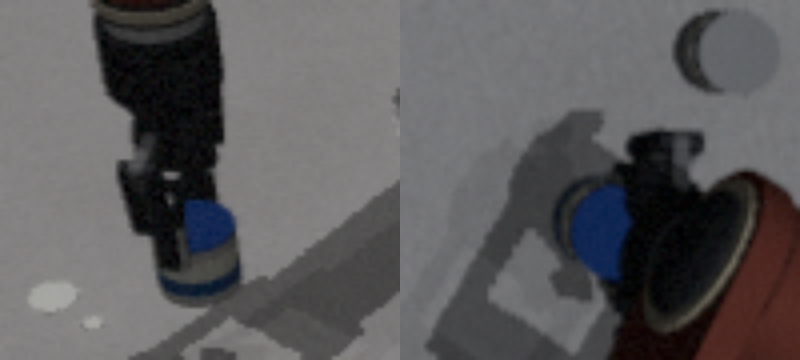

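The lifted tin hangs upright in the fingers. Its centre sits about 4 mm towards tool +x (lid in top at about (420,267), scene about (219,127)). I'll carry it over the shaker, allowing for that offset.

```bash
python3 -m handwheel '[[[3,1.3,0],[0,0,0]],[[8,3.5,0],[0,0,-0.01]],[[13,5.7,0],[0,0,-0.01]],[[18,7.9,0],[0,0,-0.01]],[[22,9.6,0],[0,0,-0.01]]]' && python3 -m handwheel '[[[1.3,0.6,0],[0,0,0]],[[2.4,1.1,0],[0,0,0]],[[2.4,1.1,0],[0,0,0]],[[2.4,1.1,0],[0,0,0]]]'
python3 - <<'E'
from h import *
go([.558,.0425,.094],1.481)
a=ctrl.get_image("scene");b=ctrl.get_image("top");p=ctrl.get_obs()["tool_pos"]
print(proj("scene",[p[0]+.0004,p[1]+.004,p[2]-.030]),proj("scene",[.5585,.0465,.06]),ctrl.landmark_of("scene","tin")[:1],ctrl.landmark_of("top","tin")[:1],proj("top",[p[0]+.0004,p[1]+.004,p[2]-.030]))
cv2.imwrite("pics/p5.png",np.hstack([cv2.resize(a[100:220,245:345],(400,480),interpolation=2),cv2.resize(b[160:280,260:360],(400,480),interpolation=2)]))
E
```

```text
t: 4.85
tool_pos: [0.5407, 0.0196, 0.1452]
tool_rot: [-2.314, -2.119, 0.005]
contact_force: [0.6, -0.7, -2.4]
opening: 0.0565
grip_force: 43.7
t: 5.35
tool_pos: [0.5543, 0.0394, 0.148]
tool_rot: [-2.319, -2.119, 0.001]
contact_force: [-0.2, -0.4, -3.1]
opening: 0.0565
grip_force: 43.7
pos [0.5543 0.0394 0.148 ] yaw 1.481 q6 0.028 SHIFT cm [0.34 0.35 5.4 ] az -0.0
[299.62908202 177.3240625 ] [300.73427889 194.66836286] [{'position': [297.0, 178.2], 'score': 0.71}] [] [320.98915241 215.15561748]
```

View pics/p5.png

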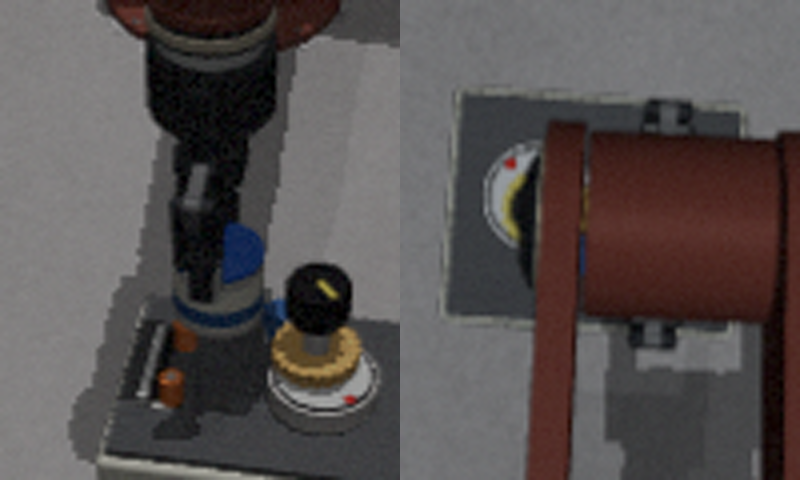

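The tin hangs upright over the platform, beside the rollers at scene about (289,187). Its bottom centre is at scene about (299.6,177), which matches my estimate. I'll shift 3.5 mm each way and lower it.

```bash
python3 -m handwheel '[[[0.2,0.2,0],[0,0,0]],[[0.35,0.35,1.2],[0,0,0]],[[0.35,0.35,2.4],[0,0,0]],[[0.35,0.35,3.6],[0,0,0]],[[0.35,0.35,4.4],[0,0,0]]]' && python3 -m handwheel '[[[0,0,0.2],[0,0,0]],[[0,0,0.5],[0,0,0]],[[0,0,0.5],[0,0,0]],[[0,0,0.5],[0,0,0]]]';python3 -c "
from h import *
go([.558,.0425,.09],1.481)"
```

```text
t: 6.18
tool_pos: [0.5578, 0.0436, 0.1026]
tool_rot: [-2.317, -2.119, 0.002]
contact_force: [-0.2, -0.4, -1.9]
opening: 0.0566
grip_force: 43.7
t: 6.68
tool_pos: [0.5588, 0.0435, 0.0998]
tool_rot: [2.318, 2.12, 0.001]
contact_force: [-0.8, 0.6, -2.7]
opening: 0.0566
grip_force: 43.7
pos [0.5588 0.0435 0.0998] yaw 1.482 q6 0.034 SHIFT cm [-0.11 -0.07  0.98] az 0.001
```

```bash
python3 -m handwheel '[[[-0.05,0,0.2],[0,0,0]],[[-0.05,0,0.4],[0,0,0]],[[-0.05,0,0.5],[0,0,0]],[[-0.05,0,0.5],[0,0,0]]]'; python3 -m handwheel '[[[0,0,0.1],[0,0,0]],[[0,0,0.1],[0,0,0]],[[0,0,0.1],[0,0,0]]]'; python3 -m handwheel '[[[0,0,0.1],[0,0,0]],[[0,0,0.1],[0,0,0]],[[0,0,0.1],[0,0,0]]]'
```

```text
t: 7.18
tool_pos: [0.5584, 0.0431, 0.0941]
tool_rot: [-2.318, -2.12, 0.0]
contact_force: [-0.7, -0.0, -2.5]
opening: 0.0563
grip_force: 43.7
t: 7.55
tool_pos: [0.5585, 0.043, 0.0933]
tool_rot: [2.318, 2.12, 0.0]
contact_force: [0.4, -0.2, -2.2]
opening: 0.0566
grip_force: 43.7
t: 7.92
tool_pos: [0.5584, 0.043, 0.0923]
tool_rot: [-2.318, -2.12, 0.0]
contact_force: [-0.9, 0.5, -2.7]
opening: 0.0564
grip_force: 43.7
```

```bash
for i in 1; do python3 -m handwheel '[[[0,0,0.1],[0,0,0]],[[0,0,0.1],[0,0,0]],[[0,0,0.1],[0,0,0]]]'; done; python3 -m handwheel '[[[0,0,0.1],[0,0,0]],[[0,0,0.1],[0,0,0]],[[0,0,0.1],[0,0,0]]]'
```

```text
t: 8.3
tool_pos: [0.5584, 0.043, 0.0913]
tool_rot: [-2.318, -2.12, 0.0]
contact_force: [0.1, -0.5, -1.7]
opening: 0.0561
grip_force: 43.7
t: 8.68
tool_pos: [0.5584, 0.043, 0.0903]
tool_rot: [-2.318, -2.12, 0.0]
contact_force: [0.2, 0.0, -2.1]
opening: 0.0566
grip_force: 43.7
```

```bash
python3 -m handwheel '[[[0,0,0.08],[0,0,0]],[[0,0,0.08],[0,0,0]],[[0,0,0.08],[0,0,0]]]'; python3 -m handwheel '[[[0,0,0.05],[0,0,0]],[[0,0,0.05],[0,0,0]],[[0,0,0.05],[0,0,0]]]'
```

```text
t: 9.05
tool_pos: [0.5586, 0.0431, 0.0899]
tool_rot: [2.318, 2.12, 0.0]
contact_force: [-2.2, 0.3, 1.2]
opening: 0.0566
grip_force: 44.1
t: 9.43
tool_pos: [0.5586, 0.0431, 0.0899]
tool_rot: [-2.318, -2.121, -0.0]
contact_force: [-3.2, -0.5, 5.3]
opening: 0.0566
grip_force: 44.5
```

```bash
python3 -m handwheel '[[[0,0,-0.05],[0,0,0]],[[0,0,-0.05],[0,0,0]]]' 1 20; python3 -m handwheel '[[[0,0,0],[0,0,0]],[[0,0,0],[0,0,0]],[[0,0,0],[0,0,0]],[[0,0,0],[0,0,0]]]' -1 20;  python3 -m handwheel '[[[0,0,-1],[0,0,0]],[[0,0,-3],[0,0,0]],[[0,0,-6],[0,0,0]],[[0,0,-10],[0,0,0]],[[0,0,-12],[0,0,0]]]'; python3 -m handwheel '[[[-4,0,0],[0,0,0]],[[-9,0,0],[0,0,0]],[[-14,0,0],[0,0,0]],[[-14,0,0],[0,0,0]]]'
python3 - <<'E'
from h import *
a=ctrl.get_image("scene");b=ctrl.get_image("top")
print([(c,np.round(r["position"],1),round(r["score"],2)) for c in("scene","top") for r in ctrl.landmark_of(c,"tin")[:1]])
for r in blob(b,(100,120,60),(130,255,255),(300,195,345,245)): print("top",r,atz("top",r[0],.11))
for r in blob(a,(100,120,60),(130,255,255),(270,140,335,210)): print("scene",r,atz("scene",r[0],.11))
go([.562,.1065,.20],2.7)
cv2.imwrite("pics/p6.png",np.hstack([cv2.resize(a[120:220,255:335],(400,500),interpolation=2),cv2.resize(b[170:250,260:360],(400,320),interpolation=2)[:,:].repeat(1,0) if 0 else cv2.resize(b[165:265,265:345],(400,500),interpolation=2)]))
E
```

```text
t: 9.68
tool_pos: [0.5586, 0.0431, 0.0899]
tool_rot: [2.318, 2.12, 0.0]
contact_force: [-3.2, 1.1, 3.5]
opening: 0.0567
grip_force: 44.4
t: 10.18
tool_pos: [0.5585, 0.043, 0.0894]
tool_rot: [2.318, 2.12, -0.0]
contact_force: [-0.3, -0.4, 0.8]
opening: 0.0853
grip_force: 0.0
t: 10.8
tool_pos: [0.56, 0.043, 0.2141]
tool_rot: [2.315, 2.118, 0.007]
contact_force: [1.5, 0.6, 0.8]
opening: 0.0851
grip_force: 0.0
t: 11.3
tool_pos: [0.5456, -0.0991, 0.2098]
tool_rot: [2.323, 2.115, -0.0]
contact_force: [0.3, 0.1, 0.4]
opening: 0.0854
grip_force: 0.0
[('scene', array([298.7, 194.5]), 0.64), ('top', array([317.1, 211. ]), 0.95)]
top ([319.4, 213.3], 417, [308, 202, 23, 24]) [0.5595869 0.0471814 0.11     ]
top ([306.3, 224.6], 49, [302, 219, 9, 11]) [0.53151153 0.08102241 0.11      ]
scene ([301.8, 180.6], 303, [290, 174, 27, 15]) [0.55770764 0.0492761  0.11      ]
pos [ 0.546  -0.0955  0.2095] yaw 1.483 q6 -0.22 SHIFT cm [20.26 -0.18  0.96] az -1.217
```

View pics/p6.png

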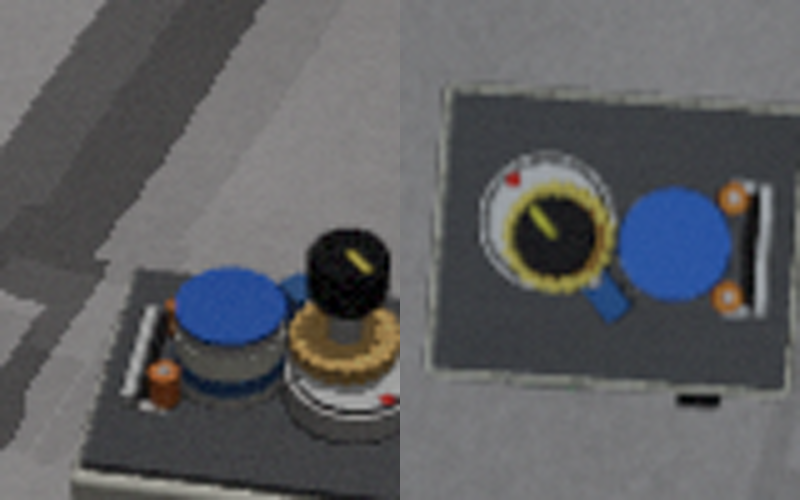

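The tin stands upright on the platform, lid at top (319.4,213.3), about 3 mm clear of the rollers at top (331,205) and (330,224). The knob is at top (295.4,212.4), clear of it. Next is the knob.

```bash
python3 -m handwheel '[[[5,0,0],[0,0,0]],[[10,0,0],[0,0,0]],[[15,-0.1,0],[0,0,0]],[[20.2,-0.15,0],[0,0,0]],[[20.2,-0.15,0],[0,0,0]]]'; python3 -m handwheel '[[[0,0,0],[0,0,0]],[[0,0,0],[0,0,0]]]'
python3 - <<'E'
from h import *
go([.5625,.1063,.125],1.483)
a=ctrl.get_image("scene");p=ctrl.get_obs()["tool_pos"]
print(proj("scene",[.5625,.1063,.154]),proj("scene",p))
E
```

```text
t: 12.12
tool_pos: [0.5619, 0.1092, 0.2095]
tool_rot: [-2.31, -2.128, -0.0]
contact_force: [-0.1, 0.4, -0.0]
opening: 0.0853
grip_force: 0.0
t: 12.38
tool_pos: [0.5624, 0.1042, 0.2095]
tool_rot: [2.319, 2.119, -0.0]
contact_force: [-0.8, -0.6, 0.6]
opening: 0.0853
grip_force: 0.0
pos [0.5624 0.1042 0.2095] yaw 1.481 q6 0.143 SHIFT cm [ 0.21 -0.01  8.45] az -0.002
[324.5011532  170.15669865] [324.35957694 152.69976591]
```

```bash
python3 -m handwheel '[[[0.2,0,2],[0,0,0]],[[0.2,0,4.5],[0,0,0]],[[0.2,0,7],[0,0,0]],[[0.2,0,8.2],[0,0,0]],[[0.2,0,8.4],[0,0,0]]]' && python3 -m handwheel '[[[0,0,0],[0,0,0]],[[0,0,0],[0,0,0]]]';python3 -c "
from h import *
go([.5625,.1063,.125],1.483)"
```

```text
t: 13.05
tool_pos: [0.5618, 0.1065, 0.1239]
tool_rot: [-2.318, -2.119, 0.003]
contact_force: [-0.3, 0.4, -0.5]
opening: 0.0853
grip_force: 0.0
t: 13.3
tool_pos: [0.5635, 0.107, 0.1268]
tool_rot: [2.317, 2.119, 0.003]
contact_force: [-0.7, 0.8, -0.0]
opening: 0.0856
grip_force: 0.0
pos [0.5635 0.107  0.1268] yaw 1.482 q6 0.147 SHIFT cm [-0.07 -0.09  0.18] az -0.001
```

```bash
python3 -m handwheel '[[[-0.05,-0.05,0.05],[0,0,0]],[[-0.05,-0.05,0.05],[0,0,0]],[[-0.05,-0.05,0.05],[0,0,0]],[[-0.05,-0.05,0.05],[0,0,0]],[[-0.05,-0.05,0.05],[0,0,0]]]' 1 25;  python3 -m handwheel '[[[0,0,0],[0,0,0]],[[0,0,0],[0,0,0]],[[0,0,0],[0,0,0]]]'
cat >> h.py <<'E'
def st():
    o=ctrl.get_obs();x=Rn.from_rotvec(o["tool_rot"]).as_matrix()[:,0]
    print(">>t",round(o["t"],2),"rot",round(1.481-np.arctan2(x[1],x[0]),3),"q6",round(o["q"][5],3),"T",np.round(o["wrist_torque"],3),"F",np.round(o["contact_force"],1),"grip",round(o["grip_force"],1),"op",round(o["opening"],4),"e6",round(o["effort"][5],3),"p",np.round(o["tool_pos"],4))
E
echo 'from h import *; st()' > s.py; python3 s.py
```

```text
t: 13.92
tool_pos: [0.5639, 0.1063, 0.1259]
tool_rot: [2.316, 2.118, 0.005]
contact_force: [5.6, -1.0, -1.6]
opening: 0.0394
grip_force: 28.5
t: 14.3
tool_pos: [0.5639, 0.1063, 0.1259]
tool_rot: [2.316, 2.118, 0.005]
contact_force: [6.1, -0.4, -0.6]
opening: 0.0392
grip_force: 28.6
>>t 14.3 rot -0.001 q6 0.146 T [-0.041 -0.614  0.074] F [ 6.1 -0.4 -0.6] grip 28.6 op 0.0392 e6 0.011 p [0.5639 0.1063 0.1259]
```

```bash
python3 -m handwheel '[[[0,0.1,0],[0,0,0]],[[0,0.1,0],[0,0,0]]]' >/dev/null; python3 s.py; python3 -m handwheel '[[[0,0,0],[0,0,0.06]],[[0,0,0],[0,0,0.12]],[[0,0,0],[0,0,0.18]]]'>/dev/null; python3 s.py;  python3 -m handwheel '[[[0,0,0],[0,0,0.06]],[[0,0,0],[0,0,0.12]]]' >/dev/null; python3 s.py
```

```text
>>t 14.55 rot -0.001 q6 0.146 T [-0.034 -0.286 -0.02 ] F [ 3.6 -0.1  2. ] grip 28.8 op 0.0391 e6 -0.006 p [0.564  0.1063 0.1259]
>>t 14.93 rot 0.181 q6 0.328 T [-0.046 -0.26   0.107] F [ 3.1 -0.2  2.9] grip 28.8 op 0.0391 e6 -0.293 p [0.5639 0.1063 0.1259]
>>t 15.18 rot 0.301 q6 0.448 T [ 0.058 -0.294  0.125] F [3.  0.  2.3] grip 28.8 op 0.0392 e6 -0.291 p [0.5639 0.1063 0.1259]
```

```bash
python3 -m handwheel '[[[0,0,0],[0,0,0.05]]]' >/dev/null; python3 s.py; python3 -m handwheel '[[[0,0,0],[0,0,0.05]]]' >/dev/null; python3 s.py; python3 -m handwheel '[[[0,0,0],[0,0,0.05]]]' >/dev/null; python3 s.py; python3 -m handwheel '[[[0,0,0],[0,0,0.05]]]' >/dev/null; python3 s.py
```

```text
>>t 15.3 rot 0.351 q6 0.497 T [ 0.02  -0.292  0.179] F [ 1.4 -0.1  3.1] grip 28.8 op 0.039 e6 -0.205 p [0.5639 0.1064 0.1259]
>>t 15.43 rot 0.401 q6 0.547 T [ 0.047 -0.238  0.121] F [3.2 0.3 2.8] grip 28.8 op 0.0389 e6 -0.219 p [0.5639 0.1064 0.1259]
>>t 15.55 rot 0.451 q6 0.597 T [ 0.046 -0.264  0.113] F [ 3.5 -0.   2.4] grip 28.8 op 0.0393 e6 -0.219 p [0.5639 0.1064 0.1259]
>>t 15.68 rot 0.501 q6 0.647 T [ 0.037 -0.267  0.102] F [ 2.9 -0.5  2.8] grip 28.8 op 0.0391 e6 -0.219 p [0.5639 0.1064 0.1259]
```

```bash
python3 -m handwheel '[[[0,0,0],[0,0,0.05]]]' >/dev/null; python3 s.py; python3 -m handwheel '[[[0,0,0],[0,0,0.05]]]' >/dev/null; python3 s.py; python3 -m handwheel '[[[0,0,0],[0,0,0.05]]]' >/dev/null; python3 s.py; python3 -m handwheel '[[[0,0,0],[0,0,0.05]]]' >/dev/null; python3 s.py
```

```text
>>t 15.8 rot 0.551 q6 0.697 T [-0.009 -0.231  0.13 ] F [ 2.6 -0.   3.2] grip 28.8 op 0.0391 e6 -0.219 p [0.5639 0.1064 0.1259]
>>t 15.93 rot 0.601 q6 0.747 T [ 0.039 -0.258  0.14 ] F [2.2 0.1 2.9] grip 28.8 op 0.039 e6 -0.218 p [0.5638 0.1064 0.1259]
>>t 16.05 rot 0.651 q6 0.797 T [ 0.042 -0.23   0.09 ] F [ 1.8 -0.1  3.5] grip 28.9 op 0.0392 e6 -0.218 p [0.5638 0.1064 0.1259]
>>t 16.18 rot 0.701 q6 0.847 T [ 0.021 -0.251  0.122] F [1.6 0.2 2.9] grip 28.9 op 0.0393 e6 -0.218 p [0.5638 0.1064 0.1259]
```

```bash
python3 -m handwheel '[[[0,0,0],[0,0,0.05]]]' >/dev/null; python3 s.py; python3 -m handwheel '[[[0,0,0],[0,0,0.05]]]' >/dev/null; python3 s.py; python3 -m handwheel '[[[0,0,0],[0,0,0.05]]]' >/dev/null; python3 s.py
```

```text
>>t 16.3 rot 0.751 q6 0.897 T [ 0.089 -0.322  0.137] F [ 2.5 -0.2  2.3] grip 28.9 op 0.0391 e6 -0.209 p [0.5638 0.1064 0.1259]
>>t 16.43 rot 0.8 q6 0.947 T [ 0.022 -0.324  0.163] F [ 1.7 -0.4  2.3] grip 28.9 op 0.0389 e6 -0.206 p [0.5638 0.1065 0.1259]
>>t 16.55 rot 0.85 q6 0.997 T [ 0.039 -0.274  0.162] F [ 1.8 -0.4  2.9] grip 28.9 op 0.0393 e6 -0.178 p [0.5638 0.1065 0.1259]
```

```bash
python3 -m handwheel '[[[0,0,0],[0,0,0.05]]]' >/dev/null; python3 s.py; python3 -m handwheel '[[[0,0,0],[0,0,0.05]]]' >/dev/null; python3 s.py; python3 -m handwheel '[[[0,0,0],[0,0,0.05]]]' >/dev/null; python3 s.py; python3 -m handwheel '[[[0,0,0],[0,0,0.05]]]' >/dev/null; python3 s.py
```

```text
>>t 16.68 rot 0.9 q6 1.047 T [ 0.087 -0.301  0.144] F [0.7 0.5 2.4] grip 28.9 op 0.0392 e6 -0.153 p [0.5638 0.1065 0.1259]
>>t 16.8 rot 0.95 q6 1.097 T [ 0.145 -0.214  0.21 ] F [2.4 0.2 2.6] grip 28.9 op 0.0392 e6 -0.125 p [0.5638 0.1065 0.1259]
>>t 16.93 rot 1.0 q6 1.147 T [ 0.155 -0.224  0.291] F [ 1.8 -0.   2.9] grip 28.9 op 0.039 e6 -0.097 p [0.5638 0.1065 0.1259]
>>t 17.05 rot 1.05 q6 1.197 T [ 0.067 -0.326  0.293] F [2.6 0.1 3.3] grip 28.9 op 0.039 e6 -0.067 p [0.5638 0.1065 0.1259]
```

```bash
python3 -m handwheel '[[[0,0,0],[0,0,0.04]]]' >/dev/null; python3 s.py; python3 -m handwheel '[[[0,0,0],[0,0,0.04]]]' >/dev/null; python3 s.py; python3 -m handwheel '[[[0,0,0],[0,0,0.04]]]' >/dev/null; python3 s.py
```

```text
>>t 17.18 rot 1.09 q6 1.237 T [ 0.078 -0.239  0.306] F [1.9 0.3 2.6] grip 28.9 op 0.0393 e6 0.03 p [0.5638 0.1065 0.1259]
>>t 17.3 rot 1.13 q6 1.276 T [ 0.119 -0.252  0.317] F [ 1.5 -0.3  2.8] grip 28.9 op 0.0389 e6 0.039 p [0.5638 0.1066 0.1259]
>>t 17.43 rot 1.169 q6 1.316 T [ 0.125 -0.219  0.335] F [ 1.7 -0.   3.1] grip 28.9 op 0.0396 e6 0.061 p [0.5638 0.1066 0.1259]
```

```bash
python3 -m handwheel '[[[0,0,0],[0,0,0.04]]]' >/dev/null; python3 s.py; python3 -m handwheel '[[[0,0,0],[0,0,0.04]]]' >/dev/null; python3 s.py
```

```text
>>t 17.55 rot 1.209 q6 1.356 T [ 0.106 -0.325  0.381] F [0.8 0.8 3.7] grip 28.9 op 0.0392 e6 0.083 p [0.5638 0.1066 0.1259]
>>t 17.68 rot 1.249 q6 1.396 T [ 0.181 -0.264  0.363] F [1.4 0.8 2.7] grip 28.9 op 0.0392 e6 0.103 p [0.5638 0.1066 0.1259]
```

```bash
python3 -m handwheel '[[[0,0,0],[0,0,0.04]]]' >/dev/null; python3 s.py; python3 -m handwheel '[[[0,0,0],[0,0,0.04]]]' >/dev/null; python3 s.py
```

```text
>>t 17.8 rot 1.29 q6 1.436 T [ 0.114 -0.276  0.239] F [1.1 0.9 3. ] grip 28.9 op 0.039 e6 -0.073 p [0.5638 0.1066 0.1259]
>>t 17.93 rot 1.33 q6 1.477 T [ 0.152 -0.3    0.11 ] F [1.6 0.9 3.3] grip 28.9 op 0.0391 e6 -0.082 p [0.5638 0.1067 0.1259]
```

```bash
python3 -m handwheel '[[[0,0,0],[0,0,0.04]]]' >/dev/null; python3 s.py; python3 -m handwheel '[[[0,0,0],[0,0,0.04]]]' >/dev/null; python3 s.py
```

```text
>>t 18.05 rot 1.37 q6 1.517 T [ 0.129 -0.289  0.246] F [2.3 1.4 3.5] grip 28.9 op 0.0393 e6 -0.106 p [0.5638 0.1067 0.1259]
>>t 18.18 rot 1.41 q6 1.557 T [ 0.097 -0.255  0.139] F [1.5 0.9 2.3] grip 28.9 op 0.0391 e6 -0.148 p [0.5638 0.1067 0.1259]
```

```bash
cat > d.py <<'E'
from h import *
def cen(im,lo,hi,box):
    h=cv2.cvtColor(im,cv2.COLOR_BGR2HSV).astype(int);x0,y0,x1,y1=box
    return [r for r in blob(im,lo,hi,box) if r[1]>3]
import sys
c0=np.array([.5625,.1063])
ims=[("start",cv2.imread("pics/scene0.png"),"scene"),("now",ctrl.get_image("scene"),"scene"),("tstart",cv2.imread("pics/top0.png"),"top"),("tnow",ctrl.get_image("top"),"top")]
for n,im,c in ims:
    box=(295,170,350,215) if c=="scene" else (275,185,325,240)
    B=im[:,:,0].astype(float);G=im[:,:,1].astype(float);R=im[:,:,2].astype(float)
    w=np.clip(R-1.8*np.maximum(B,G)-20,0,None);k=np.zeros_like(w);x0,y0,x1,y1=box;k[y0:y1,x0:x1]=w[y0:y1,x0:x1]
    m=cv2.moments(k)
    if m["m00"]>0:
        p=(m["m10"]/m["m00"],m["m01"]/m["m00"]);X=atz(c,p,.082)[:2]-c0;print(n,np.round(p,2),int((k>0).sum()),X.round(4),"ang",np.arctan2(X[1],X[0]).round(3))
    else: print(n,"none")
a=ims[1][1];b=ims[3][1]
cv2.imwrite("pics/p7.png",np.hstack([cv2.resize(a[130:220,270:360],(400,400),interpolation=2),cv2.resize(b[175:255,265:345],(400,400),interpolation=2)]))
E
python3 d.py
```

```text
start [332.2  199.52] 5 [0.0294 0.0235] ang 0.675
now [315.33 199.44] 4 [ 0.0326 -0.0193] ang -0.535
tstart [287.35 200.45] 4 [0.0323 0.0236] ang 0.632
tnow none
```

View pics/p7.png

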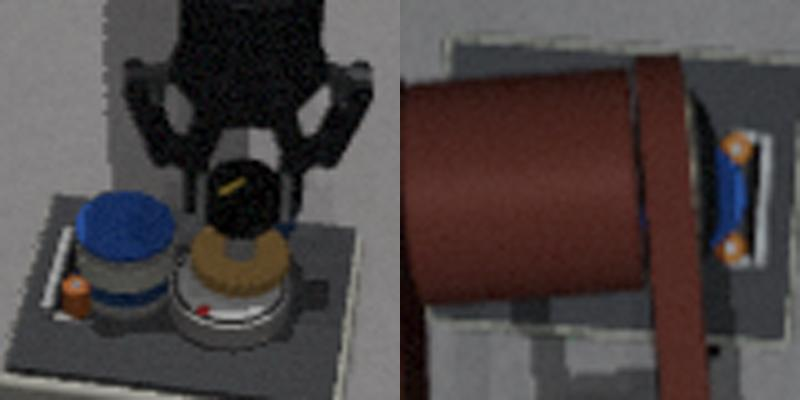

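Both the torque and the picture point to a slip of about 0.15 to 0.2 rad so far. The red dot is at scene (315.3,199.4), so the disc has turned about 1.21 rad, while the hand has turned 1.41. I'll keep going in small steps.

```bash
python3 s.py; python3 -m handwheel '[[[0,0,0],[0,0,0.04]]]' >/dev/null; python3 s.py; python3 -m handwheel '[[[0,0,0],[0,0,0.04]]]' >/dev/null; python3 s.py; python3 d.py | sed -n 2p
```

```text
>>t 18.27 rot 1.409 q6 1.556 T [ 0.194 -0.285  0.11 ] F [2.8 0.5 4.2] grip 28.9 op 0.0391 e6 0.258 p [0.5638 0.1066 0.1258]
>>t 18.4 rot 1.449 q6 1.596 T [ 0.232 -0.328  0.319] F [1.6 1.1 3.2] grip 28.9 op 0.0396 e6 -0.015 p [0.5638 0.1066 0.1259]
>>t 18.52 rot 1.489 q6 1.636 T [ 0.204 -0.305  0.317] F [2.  0.3 4.3] grip 28.9 op 0.0397 e6 0.058 p [0.5638 0.1066 0.1259]
now [315.64 199.7 ] 4 [ 0.0335 -0.0185] ang -0.504
```

The torque peaked at 0.37 N m (1.25 rad), fell sharply as the crest passed, bottomed at 1.41 rad and is climbing again. So one click is done and I stop here. I'll ease back slightly, let go and check.

```bash
python3 -m handwheel '[[[0,0,0],[0,0,-0.04]],[[0,0,0],[0,0,-0.04]]]' >/dev/null; python3 s.py; python3 -m handwheel '[[[0,0,0],[0,0,0]],[[0,0,0],[0,0,0]],[[0,0,0],[0,0,0]],[[0,0,0],[0,0,0]]]' -1; python3 -m handwheel '[[[0,0,-1],[0,0,0]],[[0,0,-3],[0,0,0]],[[0,0,-6],[0,0,0]],[[0,0,-10],[0,0,0]],[[0,0,-12],[0,0,0]]]'; python3 s.py
```

```text
>>t 18.88 rot 1.448 q6 1.595 T [ 0.322 -0.36   0.285] F [2.5 2.1 5.7] grip 29.1 op 0.0391 e6 0.192 p [0.5638 0.1066 0.1259]
t: 19.38
tool_pos: [0.5627, 0.1063, 0.1245]
tool_rot: [3.141, 0.05, -0.002]
contact_force: [0.2, 0.3, -0.3]
opening: 0.0854
grip_force: 0.0
t: 20.0
tool_pos: [0.5645, 0.1065, 0.2497]
tool_rot: [-3.141, -0.05, -0.01]
contact_force: [0.7, 0.4, 0.8]
opening: 0.0857
grip_force: 0.0
>>t 20.0 rot 1.449 q6 1.596 T [ 0.041  0.032 -0.023] F [0.7 0.4 0.8] grip 0.0 op 0.0857 e6 0.0 p [0.5645 0.1065 0.2497]
```

```bash
python3 -m handwheel '[[[0,4,0],[0,0,0]],[[0,9,0],[0,0,0]],[[0,14,0],[0,0,0]],[[0,19,0],[0,0,0]],[[0,20,0],[0,0,0]]]' >/dev/null; python3 -m handwheel '[[[-4,3,0],[0,0,0]],[[-7,6,0],[0,0,0]],[[-7,6,0],[0,0,0]]]' >/dev/null; python3 d.py
python3 - <<'E'
from h import *
for n,im in(("0",cv2.imread("pics/top0.png")),("1",ctrl.get_image("top"))):
    B,G,R=[im[:,:,i].astype(float) for i in range(3)]
    # yellow line on knob top: within 7px of knob centre
    w=np.clip(np.minimum(R,G)-1.5*B-30,0,None);yy,xx=np.mgrid[:400,:640];w[(xx-295.4)**2+(yy-212.4)**2>6.5**2]=0
    m=cv2.moments(w);p=(m["m10"]/m["m00"],m["m01"]/m["m00"]);th=.5*np.arctan2(2*m["mu11"],m["mu20"]-m["mu02"]);X=atz("top",p,.154)[:2]-[.5628,.1065]
    print(n,np.round(p,2),X.round(4),"ang",np.arctan2(X[1],X[0]).round(3),"axis img",th.round(3),int((w>0).sum()))
a=ctrl.get_image("scene");b=ctrl.get_image("top")
for r in blob(b,(100,120,60),(130,255,255),(300,195,345,245)): print("top",r,atz("top",r[0],.11))
cv2.imwrite("pics/p8.png",np.hstack([cv2.resize(a[130:220,270:360],(400,400),interpolation=2),cv2.resize(b[180:245,270:335],(400,400),interpolation=2)]))
E
```

```text
start [332.2  199.52] 5 [0.0294 0.0235] ang 0.675
now [318.85 200.62] 5 [ 0.0361 -0.0102] ang -0.274
tstart [287.35 200.45] 4 [0.0323 0.0236] ang 0.632
tnow [299.84 197.61] 3 [ 0.0392 -0.0092] ang -0.231
0 [293.03 208.97] [0.0085 0.0056] ang 0.582 axis img 0.956 10
1 [296.96 208.94] [ 0.0084 -0.0039] ang -0.432 axis img -0.951 11
top ([321.7, 213.7], 412, [311, 202, 23, 24]) [0.55845926 0.04133381 0.11      ]
```

View pics/p8.png

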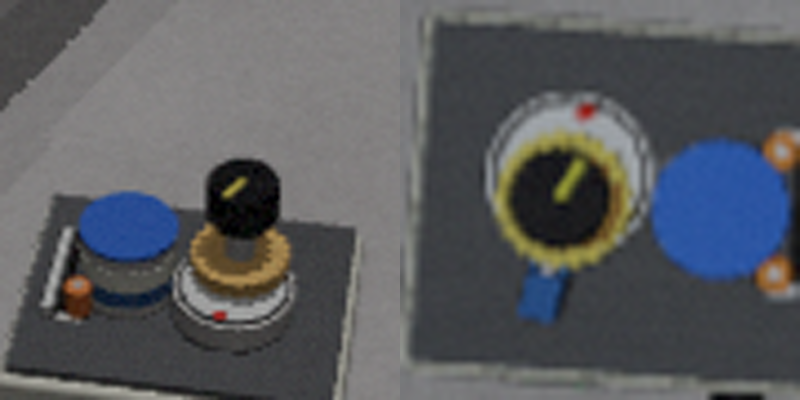

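After letting go, the yellow line has turned about 1.22 rad and the red dot (top (299.8,197.6)) about 0.91 rad. The difference of about 0.31 rad is exactly one tooth. The tin is upright against the rollers and disc, lid at top (321.7,213.7), so I'm handing in.

```bash
python3 -c "
from station import ctrl
print(ctrl.get_obs()['t'],ctrl.finish_job())"
```

```text
the job is handed in; nothing more can be done
21.25 None
```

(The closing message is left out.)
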